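Turn the weld coupons over and pull the reject

TASK

Three look-alike weld coupons lean on the near side of the blue rack with their backs hidden; one of them has a red reject button on its back. Turn the coupons over like pages so that their backs show: the two good ones stay in the rack, leaning on its far side, and the one with the red button is stood squarely in the middle of the red easel with the button facing out. Set them down gently, never dropping them, and leave the other things on the table alone.

Things in the scene. Friction and masses are not known exactly. Their poses are not given: they have to be found in the camera images.
- rack: blue inspection rack fixed to the table, dark base 160 x 304 mm: two facing rests form a V along y, three bays at y = -100, 0, 100 mm. Origin: centre of the underside; x points from the near rest (robot's side) to the far one, z up. Low dividers at y = +-50 (up to z = 36 mm), end cheeks at +-150 (37 mm). Ledges meet in a ridge at x = 0, z = 26 mm.
- rack_near (a point): where the centre of a coupon leaning on the near rest in the middle bay lies (x = -44.6, z = 75.3 mm in the rack's frame). Each rest slopes outward 28 degrees from vertical, has a ledge 20 mm deep square to it, and its panel ends 88 mm up the slope: the top 42 mm of a coupon stand clear. Coupons start here, tilted towards the robot, backs to the panel.
- rack_far (a point): the same for the far rest (x = +44.6, z = 75.3 mm): a coupon turned over leans here 28 degrees away from the robot, its back facing the robot. The other bays lie 100 mm to either side along the rack's y.
- easel: red reject easel fixed to the table, dark base 120 x 104 mm, with one red rest 96 mm wide like the rack's far rest, leaning 28 degrees from vertical towards its +x (away from the robot). Origin: underside, below the inner corner of the ledge, which is at z = 16 mm. The ledge is 20 mm deep with a lip 6 mm high at its front; the panel ends 88 mm up the slope.
- easel_home (a point): where the centre of a coupon standing at home on the easel lies (x = 27, y = 0, z = 75.3 mm in the easel's frame).
- coupon_a_mid (a point): weld coupon a, one of three look-alikes: grey steel plate 130 long, 70 wide, 8 thick, about 0.42 kg, dark weld bead across its weld face. The point is its centre; z runs along its length to its top end, x out of its weld face, -x out of its back. One of the three (not told which) has on its back a red button, 28 across, 5 proud, centred 19 mm below the centre: see or feel it once turned.
- coupon_b_mid (a point): weld coupon b, one of three look-alikes: grey steel plate 130 long, 70 wide, 8 thick, about 0.42 kg, dark weld bead across its weld face. The point is its centre; z runs along its length to its top end, x out of its weld face, -x out of its back. One of the three (not told which) has on its back a red button, 28 across, 5 proud, centred 19 mm below the centre: see or feel it once turned.
- coupon_c_mid (a point): weld coupon c, one of three look-alikes: grey steel plate 130 long, 70 wide, 8 thick, about 0.42 kg, dark weld bead across its weld face. The point is its centre; z runs along its length to its top end, x out of its weld face, -x out of its back. One of the three (not told which) has on its back a red button, 28 across, 5 proud, centred 19 mm below the centre: see or feel it once turned.
- spanner: Steel combination spanner lying flat, 34 x 197 x 9 mm. Bystander, loose: leave it alone. Origin: centre of its underside.
- tape: Yellow tape measure standing on its base, 39 x 77 x 66 mm. Bystander, loose: leave it alone. Origin: centre of its underside.
- pen: White and yellow paint pen lying, 16 x 135 x 16 mm. Bystander, loose: leave it alone. Origin: centre of its underside.
- square: Steel engineer's square lying flat, 116 x 75 x 14 mm. Bystander, loose: leave it alone. Origin: centre of its underside.
Things that resemble listed ones, but are neither listed nor needed, are in the scene too. Leave any green look-alike of the part that bears coupon_a_mid alone.

How it is judged (in metres and radians):
At the end, for the whole second after the job is handed in: Button coupon on the easel, button out, square within 0.15 rad, centre within 12 mm in depth, 20 mm sideways, 8 mm in height of home. The other two on the rack's far rest, backs to the robot, within 12 mm in depth, 8 mm in height. All lean 19 to 37 degrees, at rest (x of coupon_a_mid in the frame of rack between 0.0326 and 0.0566 m and y of coupon_a_mid in the frame of rack between -0.145 and 0.145 m and z of coupon_a_mid in the frame of rack between 0.0673 and 0.0833 m and angle between coupon_a_mid's own x axis and vertical between 1.9 and 2.22 rad and linear speed of each of coupon_a, coupon_c, coupon_b below 0.02 m/s and x of coupon_c_mid in the frame of rack between 0.0326 and 0.0566 m and y of coupon_c_mid in the frame of rack between -0.145 and 0.145 m and z of coupon_c_mid in the frame of rack between 0.0673 and 0.0833 m and angle between coupon_c_mid's own x axis and vertical between 1.9 and 2.22 rad and x of coupon_b_mid in the frame of easel between 0.015 and 0.039 m and y of coupon_b_mid in the frame of easel between -0.02 and 0.02 m and z of coupon_b_mid in the frame of easel between 0.0673 and 0.0833 m and angle between coupon_b_mid's own x axis and vertical between 1.9 and 2.22 rad and angle between the y axis of coupon_b_mid and the y axis of easel, either way round below 0.15 rad); the robot touches nothing.
It fails at once if the spanner is disturbed (moved more than 30 mm) (distance of spanner from where it was at the start of the episode above 0.03 m).
It fails at once if the tape measure is disturbed (moved more than 30 mm) (distance of tape from where it was at the start of the episode above 0.03 m).
It fails at once if the paint pen is disturbed (moved more than 30 mm) (distance of pen from where it was at the start of the episode above 0.03 m).
It fails at once if the engineer's square is disturbed (moved more than 30 mm) (distance of square from where it was at the start of the episode above 0.03 m).
It fails at once if a coupon is dropped or rammed into the easel or the rack (more than 90 N between them) (contact force between coupon_b and easel above 90 N or contact force between any of coupon_a, coupon_b, coupon_c and rack above 90 N).
It also fails if it takes over 72 s, if anything falls off the work surface, if the arm or the gripper's body presses on something with over 40 N, if the wrist force passes 120 N, or if a joint passes its speed limit or range.

ROBOT

A 6-joint arm with a two-finger parallel gripper is mounted at the origin on a cart in front of the work surface, level with it; the furniture and walls round the work are solid. World frame = base frame: x ahead of the robot, y to its left, z up, the work surface at z = 0. Lengths are in m, angles in degrees, forces in N, time in s.
With the tool pointing down it reaches from about 0.375 to 0.925 m from the base axis. Payload 5.7 kg.
Tool frame: the origin (TCP) lies at the very end of the fingers, on their centre line; the grasp point (between the pads) lies 19 mm behind it; z points along the fingers, y is the line along which they close (so a half turn about z gives the same grasp; the last joint's range is limited). The gripper opens to 85 mm and grips with 20 to 120 N. Pads are 22 mm wide; open, the fingers measure 114 mm over their backs; the gripper's body (76 mm by 85 mm) begins 54 mm behind the grasp point. The pads swing forward as they close: fully open they stand 13 mm farther back than shut.
Start: joints at [-73.402, 20.558, 86.54, -0, 72.909, -6.595], TCP at [0.236, -0.551, 0.208] pointing down, gripper open.
Joint ranges: [-170.27, 170.27], [-57.76, 135], [12.27, 136.19], [-55.21, 235.2], [11.17, 155.16], [-170.74, 170.74]. Speed limits (degrees/s): [136.94, 136.94, 180, 180, 180, 180].

INTERFACE

Orientations are given as [roll, pitch, yaw] about the fixed x, y, z axes, in that order (R = Rz(yaw) Ry(pitch) Rx(roll)).
In Python, from workcell import robot gives the robot as it stands. Calls block until the motion is done:
- robot.move_to(position, orientation): joint-space move of the TCP to a pose.
- robot.move_straight(position, rotation=None, rate=0.15): straight line of the TCP; rotation=None keeps the orientation; rate is the mean speed in m/s.
- robot.set_joints(angles): joint-space move.
- robot.move_gripper(opening): finger opening in m; the grip force is fixed at half the most; returns when the fingers have stopped.
- robot.wait(seconds).
- robot.solve_ik(position, orientation): joint angles nearest the present ones, or None.
- robot.read_state(): the state.
- robot.capture(name): name is "side" or "top" or "wrist"; returns a dict with "color" (384x512x3 uint8, blue, green, red), "vfov" (degrees; the focal length in pixels is half the picture's height over the tangent of half this angle, whatever the lens; pixels are square), "cx", "cy" (the principal point, pixels), "cam_to_world" (4x4, takes a point from camera to world coordinates); the wrist camera has in their place "tool_from_camera" (4x4, takes a point from camera to tool coordinates, whose origin is the TCP and whose axes are the flange's). Camera axes: x right, y up, looking along -z (the intrinsics and any distortion apply to the point x, -y, -z); pixel columns grow to the right and rows downward; lengths in m; the calibration is good to about 2 mm. A picture is of the moment at which its call begins: read the wrist's pose just before it. There is no depth.
A pose or a line that the arm cannot do raises robot.MotionError and nothing moves.
- robot.finish_job(): hands the job in; it is judged then, once.
The state is a dict: "time": time; "joints": joint angles; "dq": joint speeds; "joint_efforts": joint torques, N m; "tcp_pos": TCP position; "ee_rot": TCP orientation; "ft_force": force on the tool from outside, world axes, zero at the start; "torque": the same for the moment, N m; "finger_gap": finger opening in m; "finger_force": force on a finger pad.
Only numpy, scipy, OpenCV 4.12 (cv2) and the standard library are available. Lean on these libraries where they do the work, as an engineer would, in place of code of your own. Each camera call takes 0.05 s, during which the arm holds its last target. There are 200 camera calls.

## Working session

There is one attempt and no reset: what is moved stays moved. The work goes in short steps, each a Python script; the robot and the scene stay as the last script left them, time stands still between calls to the robot, and variables do not carry over. Pictures are saved under pics/ and viewed, at most 10 in all, crops included, and the job is handed in when it is done.

```bash
ls; mkdir -p pics; python3 - <<'E'
from workcell import robot
import cv2,numpy as np
for n in("side","top"):
    c=robot.capture(n); cv2.imwrite(f"pics/{n}0.png",c["color"])
    print(n,c["vfov"],c["cx"],c["cy"],np.round(c["cam_to_world"],4).tolist(),[k for k in c])
c=robot.capture("wrist");print([ (k,np.round(v,4).tolist()) for k,v in c.items() if k!="color"])
print(robot.read_state())
E
```

```text
pics
side 49.856393318160585 261.2739028062328 185.67181119841763 [[-0.963, 0.1257, -0.2386, 0.1896], [-0.2689, -0.5124, 0.8155, 1.1275], [-0.0197, 0.8495, 0.5273, 0.7995], [0.0, 0.0, 0.0, 1.0]] ['color', 'vfov', 'cx', 'cy', 'cam_to_world']
top 56.51700313593933 259.89032458442733 189.16394018522794 [[0.0219, 0.9962, -0.0848, 0.4382], [-0.9997, 0.021, -0.0109, -0.0308], [-0.0091, 0.0851, 0.9963, 1.1291], [0.0, 0.0, 0.0, 1.0]] ['color', 'vfov', 'cx', 'cy', 'cam_to_world']
[('vfov', 64.7072), ('cx', 258.6626), ('cy', 193.5112), ('tool_from_camera', [[-0.0004, 0.9493, 0.3143, 0.0798], [1.0, -0.0, 0.0014, 0.0], [0.0013, 0.3143, -0.9493, -0.1641], [0.0, 0.0, 0.0, 1.0]])]
{'time': 0.15, 'joints': array([-7.33994558e+01,  2.05889077e+01,  8.65846902e+01,  5.59232049e-04,
        7.29076982e+01, -6.59479955e+00]), 'dq': array([ 0.05219469, -0.18684189, -0.15686329, -0.00989466, -0.01894026,
        0.00116311]), 'joint_efforts': array([-2.78948783e-04, -5.28030252e+01, -2.78930694e+01, -3.36150906e-04,
        8.22358124e-03, -1.58524824e-05]), 'tcp_pos': array([ 0.23615795, -0.55097148,  0.20744236]), 'ee_rot': array([-1.79919303e+02, -9.86737584e-03,  2.31951721e+01]), 'ft_force': array([-0.11953764,  0.16772763,  0.02158128]), 'torque': array([-0.01119831,  0.02812318, -0.04232058]), 'finger_force': 0.0, 'finger_gap': 0.08544099838108377}
```

View pics/top0.png

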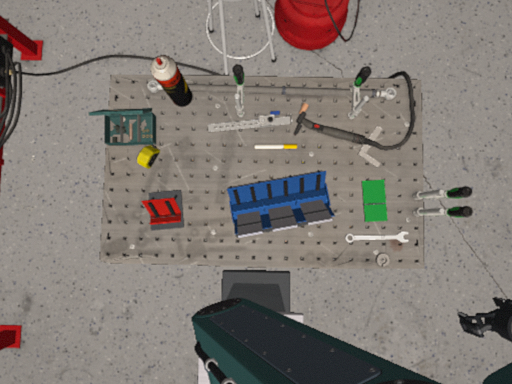

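View pics/side0.png

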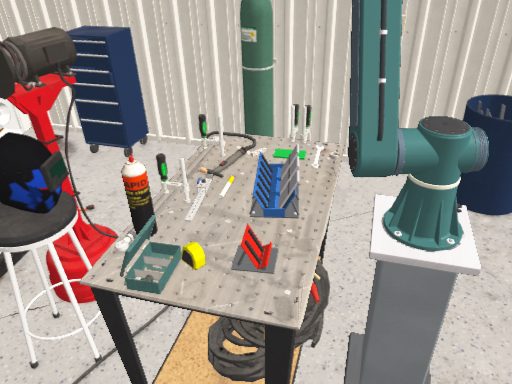

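The top view shows the rack around (280,203), turned a few degrees, with three grey coupons on its near side at about (252,222), (285,217) and (315,211). The easel is at (165,209). Things that could be mistaken for a coupon are the green plate at (375,200) and the steel square at about (372,145). The grey plates in the rack are the ones I want, so I'll check them in one enlarged crop.

```bash
python3 - <<'E'
import cv2
i=cv2.imread("pics/top0.png")[165:245,138:338]
cv2.imwrite("pics/crop1.png",cv2.resize(i,None,fx=4,fy=4,interpolation=cv2.INTER_CUBIC))
E
```

```text
(no output)
```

View pics/crop1.png

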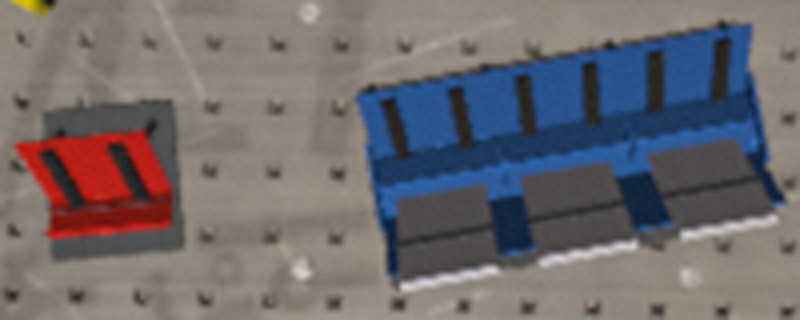

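The crop confirms it. Three grey coupons with weld beads have their white top edges at crop (402,290)-(500,270), (540,265)-(638,245) and (683,240)-(780,218). The red easel's panel top runs (17,145)-(145,132). I'll fit planar poses to these points and check IK for a thickness grip at the top end.

```bash
cat >h.py <<'E'
import numpy as np, cv2
from scipy.spatial.transform import Rotation as R
from scipy.optimize import least_squares
S,C=np.sin(np.radians(28)),np.cos(np.radians(28))
def project(c,M,P):
    p=(np.asarray(P)-M[:3,3])@M[:3,:3]
    f=c["color"].shape[0]/2/np.tan(np.radians(c["vfov"]/2))
    return np.c_[c["cx"]+f*p[:,0]/-p[:,2], c["cy"]-f*p[:,1]/-p[:,2]]
def place(q,P): # q=x,y,yaw(deg)
    return R.from_euler("z",q[2],degrees=True).apply(P)+[q[0],q[1],0]
def fit(c,M,P,px,q0):
    r=least_squares(lambda q:(project(c,M,place(q,P))-px).ravel(),q0,loss="soft_l1",x_scale=[.01,.01,1])
    return r.x,np.round(project(c,M,place(r.x,P))-px,1)
def pose(q,x,y,z,tilt,d,flip=1):
    """TCP pose for coupon centre at (x,y,z) in frame q, leaning tilt deg to +x,
    TCP d above centre along the coupon; tool z down the coupon, tool y along its thickness."""
    t=np.radians(tilt); u=np.array([np.sin(t),0,np.cos(t)])
    p=np.array([x,y,z])+d*u
    Z=-u; X=np.array([0,flip,0.]); Y=np.cross(Z,X)
    m=R.from_euler("z",q[2],degrees=True)
    return place(q,p[None])[0], (m*R.from_matrix(np.c_[X,Y,Z])).as_euler("xyz",degrees=True)
E
cat >fit0.py <<'E'
from h import *
from workcell import robot
c=robot.capture("top");M=c["cam_to_world"]
cr=lambda l:np.array(l)/4+[138,165]-.375
P=[];px=[]
for yc,(a,b) in zip((.1,0,-.1),(((402,290),(500,270)),((540,265),(638,245)),((683,240),(780,218)))):
    P+=[(-.0786,yc+.035,.1308),(-.0786,yc-.035,.1308)];px+=[a,b]
P+=[(.0589,.15,.0937),(.0589,-.15,.0937)];px+=[(360,92),(752,26)]
qr,e=fit(c,M,np.array(P),cr(px),[.4,-.06,8]);print(qr,e.tolist())
P=[(.0413,.048,.0937),(.0413,-.048,.0937),(-.0148,.048,.0307),(-.0148,-.048,.0307)]
qe,e=fit(c,M,np.array(P),cr([(17,145),(145,132),(48,236),(172,226)]),[.4,.3,5]);print(qe,e.tolist())
np.save("q.npy",[qr,qe])
for f in(1,-1):
  for nm,a in dict(near=(qr,-.0446,0,.0753,-28),nl=(qr,-.0446,.1,.0753,-28),nr=(qr,-.0446,-.1,.0753,-28),far=(qr,.0446,0,.0753,28),fl=(qr,.0446,.1,.0753,28),fr=(qr,.0446,-.1,.0753,28),es=(qe,.027,0,.0753,28)).items():
    for d in(.03,.13):
      p,o=pose(*a,d,f);s=robot.solve_ik(p,o);print(f,nm,d,p.round(3),o.round(0),None if s is None else s.round(0))
E
python3 fit0.py
```

```text
[ 0.49348637 -0.07719392 11.48562703] [[-0.7, -0.5], [-0.3, 0.0], [0.3, -0.6], [0.6, -0.1], [-0.1, -0.8], [0.5, 0.2], [-2.5, 2.5], [0.8, 0.7]]
[0.44459041 0.27183735 6.23788533] [[-0.4, 1.5], [0.5, 1.9], [-0.1, -2.0], [0.0, -2.3]]
1 near 0.03 [ 0.436 -0.089  0.102] [152.   0. 101.] [-40.  10. 134.  52.  28. -97.]
1 near 0.13 [ 0.39  -0.098  0.19 ] [152.   0. 101.] [-49.  -6. 129.  34.  47. -82.]
1 nl 0.03 [0.416 0.009 0.102] [152.   0. 101.] None
1 nl 0.13 [ 0.37 -0.    0.19] [152.   0. 101.] [-32. -12. 134.  30.  41. -63.]
1 nr 0.03 [ 0.456 -0.187  0.102] [152.   0. 101.] [ -51.   15.  126.   47.   35. -100.]
1 nr 0.13 [ 0.41  -0.196  0.19 ] [152.   0. 101.] [-58.   2. 122.  35.  51. -91.]
1 far 0.03 [ 0.551 -0.066  0.102] [-152.    0.  101.] [ -8.  39.  76.  -9.  91. -17.]
1 far 0.13 [ 0.597 -0.056  0.19 ] [-152.    0.  101.] [ -6.  38.  65.  -9. 104. -18.]
1 fl 0.03 [0.531 0.032 0.102] [-152.    0.  101.] [  0.  38.  79.  -5.  91. -10.]
1 fl 0.13 [0.577 0.042 0.19 ] [-152.    0.  101.] [  1.  37.  67.  -5. 103. -11.]
1 fr 0.03 [ 0.571 -0.164  0.102] [-152.    0.  101.] [-15.  42. 
[... 716 characters left out ...]
.] [-58.   2. 122.  35.  51.  89.]
-1 far 0.03 [ 0.551 -0.066  0.102] [152.   0. -79.] [ -8.  39.  76.  -9.  91. 163.]
-1 far 0.13 [ 0.597 -0.056  0.19 ] [152.   0. -79.] [ -6.  38.  65.  -9. 104. 162.]
-1 fl 0.03 [0.531 0.032 0.102] [152.   0. -79.] [  0.  38.  79.  -5.  91. 170.]
-1 fl 0.13 [0.577 0.042 0.19 ] [152.   0. -79.] [  1.  37.  67.  -5. 103. 169.]
-1 fr 0.03 [ 0.571 -0.164  0.102] [152.   0. -79.] [-15.  42.  71. -12.  92. 156.]
-1 fr 0.13 [ 0.617 -0.154  0.19 ] [152.   0. -79.] [-13.  41.  60. -12. 105. 155.]
-1 es 0.03 [0.485 0.276 0.102] [152.  -0. -84.] [  18.   39.   76.    6.   92. -169.]
-1 es 0.13 [0.532 0.281 0.19 ] [152.  -0. -84.] [  18.   38.   65.    6.  104. -168.]
```

The mean easel position is usable, but the fit residuals are ±2 px. One wrist view from above both fixtures will refine it. I'll also search for a reachable grip on the left coupon.

```bash
cat >>h.py <<'E'
def wcam(robot,name=None):
    s=robot.read_state(); c=robot.capture("wrist")
    T=np.eye(4);T[:3,:3]=R.from_euler("xyz",s["ee_rot"],degrees=True).as_matrix();T[:3,3]=s["tcp_pos"]
    if name: cv2.imwrite(name,c["color"])
    return c,T@c["tool_from_camera"]
E
python3 - <<'E'
from h import *
from workcell import robot
robot.move_to([.52,.05,.33],[180,0,0]);robot.wait(.3)
c,M=wcam(robot,"pics/w1.png");np.save("M1.npy",M)
cv2.imwrite("pics/w1b.png",cv2.resize(c["color"],(800,600),interpolation=cv2.INTER_CUBIC))
print(robot.read_state()["time"],M.round(3).tolist(), robot.read_state()["joints"].round())
qr,qe=np.load("q.npy")
for t in(-28,-24,-20,-15,-10,-5):
  for b in range(-45,46,15):
    top=np.array([-.0446-.049*S,.1,.0753+.049*C])   # grasp point
    m=R.from_euler("z",qr[2],degrees=True)*R.from_euler("y",t,degrees=True)*R.from_euler("x",b,degrees=True)*R.from_matrix(np.c_[[0,1,0],[1,0,0],[0,0,-1]])
    r=[]
    for up in (0,.06,.1):
      p=place(qr,(top+np.array([-S,0,C])*up)[None])[0]+m.apply([0,0,.019])
      s=robot.solve_ik(p,m.as_euler("xyz",degrees=True));r.append(None if s is None else s.round().astype(int).tolist())
    if r[0]: print(t,b,r)
E
```

```text
2.95 [[-0.001, 0.949, 0.315, 0.6], [-1.0, -0.001, -0.002, 0.049], [-0.001, -0.315, 0.949, 0.494], [0.0, 0.0, 0.0, 1.0]] [-2.  9. 85. -0. 86. 88.]
-28 15 [[-39, 12, 134, 52, 41, -97], [-44, 2, 132, 42, 51, -88], [-48, -4, 130, 38, 59, -84]]
-28 30 [[-46, 21, 127, 47, 57, -101], [-50, 13, 126, 41, 65, -95], [-53, 8, 125, 38, 72, -93]]
-28 45 [[-49, 32, 119, 43, 71, -102], [-52, 24, 120, 39, 77, -99], [-54, 19, 119, 37, 82, -97]]
-24 0 [[-21, 7, 135, 37, 21, -65], [-24, -4, 133, 25, 34, -55], [-28, -11, 131, 22, 43, -53]]
-24 15 [[-36, 12, 131, 45, 41, -86], [-40, 2, 129, 37, 52, -79], [-43, -3, 128, 33, 59, -76]]
-24 30 [[-44, 21, 125, 43, 58, -93], [-47, 13, 124, 38, 66, -88], [-50, 7, 123, 35, 72, -86]]
-24 45 [[-47, 31, 118, 41, 71, -96], [-50, 24, 118, 37, 78, -93], [-52, 19, 118, 35, 83, -91]]
-20 -15 [[2, 8, 134, -37, 20, 26], [1, -2, 132, -23, 30, 10], [0, -9, 130, -18, 37, 3]]
-20 0 [[-18, 7, 132, 23, 25, -49], [-21, -3, 130, 18, 37, -45], [-24, -9, 128, 16, 46, -45]]
-20 15 [[-33, 12, 128, 38, 43, -75], [-36, 3, 127, 32, 53, -70], [-39, -3, 125, 29, 60, -69]]
-20 30 [[-41, 20,
[... 1120 characters left out ...]
76], [-43, 24, 112, 31, 81, -74], [-45, 20, 112, 30, 86, -73]]
-5 -45 [[29, 27, 120, -54, 59, 59], [30, 19, 121, -50, 64, 54], [31, 14, 121, -48, 68, 50]]
-5 -30 [[18, 18, 122, -43, 48, 40], [19, 10, 122, -38, 55, 33], [19, 5, 121, -36, 60, 29]]
-5 -15 [[4, 12, 122, -22, 41, 10], [4, 4, 121, -19, 49, 5], [3, -1, 120, -17, 55, 2]]
-5 0 [[-10, 11, 120, 3, 44, -24], [-12, 3, 119, 3, 53, -25], [-14, -1, 118, 2, 59, -26]]
-5 15 [[-23, 15, 118, 19, 54, -47], [-26, 8, 117, 17, 62, -47], [-27, 3, 116, 16, 68, -47]]
-5 30 [[-32, 22, 114, 27, 65, -61], [-35, 15, 114, 25, 73, -60], [-37, 11, 113, 23, 78, -59]]
-5 45 [[-38, 31, 110, 31, 77, -70], [-41, 25, 110, 29, 83, -68], [-43, 20, 110, 28, 87, -67]]
```

View pics/w1b.png

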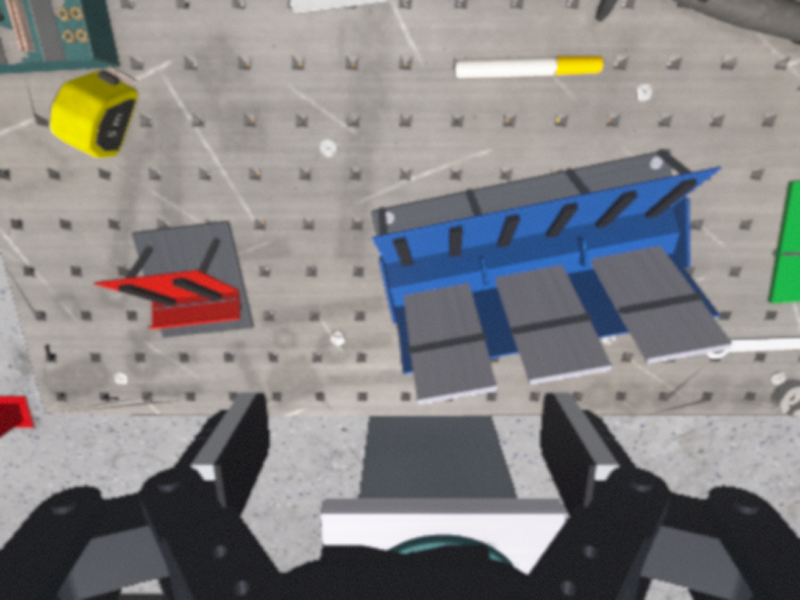

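The wrist view shows the three coupons' top-end corners at (418,402)/(496,387), (530,382)/(610,368) and (650,361)/(731,343). The easel base corners are at (134,234), (229,222), (252,325) and (165,336), and the panel top runs (96,284)-(200,270). Refitting with these.

```bash
cat >fit1.py <<'E'
from h import *
from workcell import robot
c=robot.capture("wrist");M=np.load("M1.npy")
cr=lambda l:np.array(l)*.64-.2
P=[];px=[]
for yc,l in zip((.1,0,-.1),(((418,402),(496,387),(404,291),(468,284)),((530,382),(610,368),(497,276),(564,265)),((650,361),(731,343),(592,258),(659,246)))):
    P+=[(-.0786,yc+.035,.1308),(-.0786,yc-.035,.1308),(-.0106,yc+.035,.0198),(-.0106,yc-.035,.0198)];px+=l
P+=[(.08,.152,.006),(.08,-.152,.006)];px+=[(373,212),(667,152)]
qr,e=fit(c,M,np.array(P),cr(px),[.49,-.077,11]);print(qr,e.tolist())
px=cr([(134,234),(229,222),(252,325),(165,336),(96,284),(200,270),(152,328),(240,318)])
def mod(q):
    b=q[3]
    P=np.array([(b+.06,.052,.006),(b+.06,-.052,.006),(b-.06,-.052,.006),(b-.06,.052,.006),(.0413,.048,.0937),(.0413,-.048,.0937),(-.0148,.048,.0307),(-.0148,-.048,.0307)])
    return project(c,M,place(q,P))-px
r=least_squares(lambda q:mod(q).ravel(),[.44,.27,6,.02],x_scale=[.01,.01,1,.01],loss="soft_l1")
print(r.x,mod(r.x).round(1).tolist())
np.save("q.npy",[qr,r.x[:3]])
E
python3 fit1.py
```

```text
[ 0.48972585 -0.07715078 11.12171464] [[-1.5, 1.3], [-0.3, 2.0], [-1.7, 1.3], [-0.4, -2.2], [0.2, 1.3], [1.7, 1.2], [-0.6, -0.6], [-0.1, -1.7], [-0.9, 1.7], [1.7, 3.7], [0.8, -0.8], [2.4, -1.5], [-3.4, -2.1], [2.4, -2.7]]
[0.44532672 0.27028693 7.40357431 0.017107  ] [[-1.1, -1.2], [0.8, -1.9], [3.1, 1.4], [0.3, 1.6], [-0.7, 3.1], [0.4, 3.4], [-1.2, -3.5], [-0.1, -4.3]]
```

```bash
cat >job.py <<'E'
from h import *
from workcell import robot
qr,qe=np.load("q.npy"); B=18.
def tp(q,x,y,z,tilt,n=0,s=0,g=.052,b=B):
    """TCP pose gripping at g above a coupon's centre; n: shift along its weld-face normal, s: along its length."""
    t=np.radians(tilt);u=np.array([np.sin(t),0,np.cos(t)]);nn=np.array([np.cos(t),0,-np.sin(t)])
    m=R.from_euler("z",q[2],degrees=True)*R.from_euler("y",tilt,degrees=True)*R.from_euler("x",b,degrees=True)*R.from_matrix(np.c_[[0,1,0],[1,0,0],[0,0,-1]])
    p=place(q,(np.array([x,y,z])+(g+s)*u+n*nn)[None])[0]+m.apply([0,0,.019])
    return p,m.as_euler("xyz",degrees=True)
near=lambda y,**k:tp(qr,-.0446,y,.0753,-28,**k)
far=lambda y,**k:tp(qr,.0446,y,.0753,28,**k)
easel=lambda **k:tp(qe,.027,0,.0753,28,**k)
def line(po,rate=.15): robot.move_straight(po[0],po[1],rate)
def F(): return np.array(robot.read_state()["ft_force"])
def say(t):
    s=robot.read_state();print(t,round(s["time"],1),"gap",round(s["finger_gap"],4),"F",np.round(s["ft_force"],1),flush=True)
def pick(y):
    robot.move_to(*near(y,n=.003,s=.09)); robot.move_gripper(.05)
    line(near(y,n=.003),.12); say("at grip"); robot.move_gripper(0); say("gripped")
    line(near(y,n=.008,s=.03),.06); line(near(y,n=.02,s=.10),.15)
    line(far(y,n=-.006,s=.11),.15); robot.wait(.3); say("turned")
def red(centre_q):
    """red-pixel count where the button would be, for a coupon centre pose (q,x,y,z)"""
    q,x,y,z=centre_q; P=place(q,np.array([[x,y,z]])+np.array([-S,0,-C])*.019+np.array([-C,0,S])*.006)
    for n in("top","side"):
        c=robot.capture(n);u,v=project(c,c["cam_to_world"],P)[0].round().astype(int)
        w=c["color"][v-8:v+9,u-8:u+9].astype(int);m=(w[...,2]>90)&(w[...,2]>2*w[...,1])
        print(n,u,v,"red",m.sum(),flush=True); cv2.imwrite(f"pics/{n}_{robot.read_state()['time']:.1f}.png",c["color"])
def put(f,n0=-.006):
    """lower (guarded) on the ledge, push gently to the panel, release, retreat; f: far(y) or easel"""
    line(f(n=n0,s=.02),.12); line(f(n=n0,s=.008),.04); robot.wait(.2); f0=F()
    for i in range(24):
        s=.008-.001*i; line(f(n=n0,s=s),.03); d=F()-f0
        if d[2]>4: break
    say(f"ledge s={s:.3f}"); f1=F()
    for j in range(14):
        n=n0+.001*j; line(f(n=n,s=s),.03)
        if np.linalg.norm((F()-f1)[:2])>4: break
    say(f"panel n={n:.3f}"); robot.move_gripper(.03); say("open")
    line(f(n=n-.001,s=s+.08),.12); say("clear")
E
python3 - <<'E'
from job import *
for y in(-.1,0,.1):
  for nm,po in dict(a=near(y,n=.003),b=near(y,n=.003,s=.09),c=near(y,n=.02,s=.1),d=far(y,n=-.006,s=.11),e=far(y),f=far(y,n=-.06,s=.2)).items():
    s=robot.solve_ik(*po);print(y,nm,po[0].round(3),None if s is None else s.round())
for k in(dict(s=.15),dict()):
    s=robot.solve_ik(*easel(**k));print(easel(**k)[0].round(3),None if s is None else s.round())
E
```

```text
-0.1 a [ 0.451 -0.181  0.107] [-57.  22. 115.  39.  58. -98.]
-0.1 b [ 0.41  -0.189  0.186] [-62.  13. 113.  34.  69. -94.]
-0.1 c [ 0.42  -0.187  0.203] [-61.  12. 111.  33.  71. -91.]
-0.1 d [ 0.613 -0.149  0.205] [-21.  44.  53.   2. 115. -27.]
-0.1 e [ 0.567 -0.158  0.105] [-23.  45.  66.   1. 102. -29.]
-0.1 f [ 0.607 -0.15   0.31 ] [-21.  40.  46.   2. 126. -27.]
0 a [ 0.432 -0.083  0.107] [-51.  17. 125.  44.  51. -98.]
0 b [ 0.39  -0.091  0.186] [-57.   6. 122.  36.  65. -92.]
0 c [ 0.4   -0.089  0.203] [-55.   5. 120.  35.  67. -89.]
0 d [ 0.593 -0.051  0.205] [-15.  40.  61.   5. 111. -21.]
0 e [ 0.548 -0.06   0.105] [-16.  42.  73.   4.  98. -23.]
0 f [ 0.588 -0.052  0.31 ] [-15.  36.  54.   6. 122. -20.]
0.1 a [0.413 0.016 0.107] [-41.  13. 133.  51.  45. -97.]
0.1 b [0.371 0.007 0.186] [-49.  -1. 130.  38.  60. -86.]
0.1 c [0.381 0.009 0.203] [-47.  -2. 128.  38.  62. -83.]
0.1 d [0.574 0.047 0.205] [ -8.  38.  66.   9. 108. -14.]
0.1 e [0.529 0.038 0.105] [ -9.  40.  78.   8.  95. -17.]
0.1 f [0.569 0.046 0.31 ] [ -8.  33.  60.   9. 119. -13.]
[0.557 0.291 0.238] [  9.  36.  64.  20. 106.   7.]
[0.487 0.282 0.105] [ 9. 38. 81. 19. 88.  1.]
```

```bash
python3 - <<'E'
from job import *
pick(-.1)
red((qr,.0446+.11*S-.006*C,-.1,.0753+.11*C+.006*S))
E
ls pics
```

```text
at grip 7.0 gap 0.05 F [-0.8 -0.  -0.1]
gripped 7.5 gap 0.0061 F [-5.2 -0.9  5.5]
turned 10.7 gap 0.0058 F [ 0.3 -0.2 -3.4]
top 312 167 red 0
side 255 139 red 0
crop1.png
side0.png
side_10.8.png
top0.png
top_10.7.png
w1.png
w1b.png
```

```bash
python3 - <<'E'
import cv2,numpy as np,glob
a=cv2.imread(glob.glob("pics/top_10*")[0])[120:240,200:360]
b=cv2.imread(glob.glob("pics/side_10*")[0])[80:200,180:340]
cv2.imwrite("pics/v1.png",cv2.resize(np.hstack([a,b]),(800,300),interpolation=cv2.INTER_CUBIC))
E
```

```text
(no output)
```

View pics/v1.png

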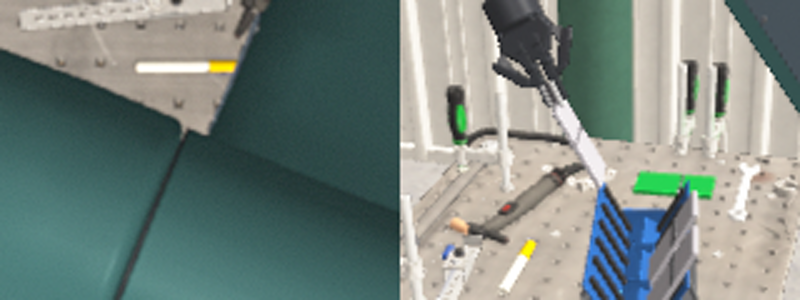

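In the left panel the arm hides the top view. The side view shows the coupon held edge-on at 28° above the far rest, so its back is hidden from both cameras. I'll set it down and look with the top camera once the arm has moved away for the next coupon.

```bash
python3 - <<'E'
from job import *
put(lambda **k:far(-.1,**k))
robot.move_to(*near(0,n=.003,s=.09)); say("next")
red((qr,.0446,-.1,.0753))
import glob
a=cv2.imread(sorted(glob.glob("pics/top_*"),key=lambda f:float(f[9:-4]))[-1])[160:250,200:360]
b=cv2.imread(sorted(glob.glob("pics/side_*"),key=lambda f:float(f[10:-4]))[-1])[110:230,220:340]
c,M=wcam(robot,"pics/w2.png")
cv2.imwrite("pics/v2.png",np.hstack([cv2.resize(a,(426,240)),cv2.resize(b,(240,240))]))
E
```

```text
ledge s=0.000 14.6 gap 0.0059 F [1.7 1.1 1.2]
panel n=0.007 18.1 gap 0.0058 F [-3.2  0.2 12.5]
open 18.4 gap 0.03 F [-0.5  0.7 -0.7]
clear 19.2 gap 0.0299 F [-0.4 -0.3 -0.2]
next 20.3 gap 0.03 F [ 1.  -0.5 -0. ]
top 310 187 red 0
side 269 164 red 0
```

View pics/v2.png

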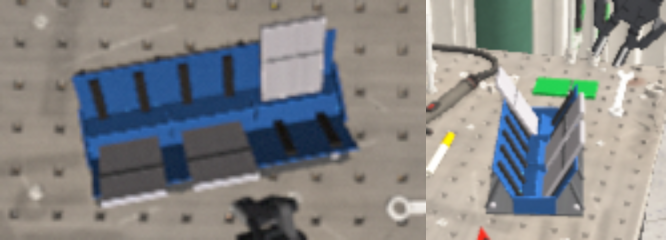

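The right coupon now leans on the far rest with a plain back, so it is good. Next is the middle one.

```bash
sed -i 's/range(14)/range(11)/; s/np.linalg.norm((F()-f1)\[:2\])>4/np.linalg.norm(F()-f1)>6/' job.py
python3 - <<'E'
from job import *
pick(0)
put(lambda **k:far(0,**k))
robot.move_to(*near(.1,n=.003,s=.09)); say("next")
red((qr,.0446,0,.0753))
import glob
a=cv2.imread(sorted(glob.glob("pics/top_*"),key=lambda f:float(f[9:-4]))[-1])[160:250,200:360]
b=cv2.imread(sorted(glob.glob("pics/side_*"),key=lambda f:float(f[10:-4]))[-1])[110:230,220:340]
cv2.imwrite("pics/v3.png",np.hstack([cv2.resize(a,(426,240)),cv2.resize(b,(240,240))]))
E
```

```text
at grip 21.9 gap 0.05 F [1.  0.2 0.1]
gripped 22.4 gap 0.0062 F [-5.  -2.9  7.5]
turned 25.8 gap 0.0058 F [ 0.3  0.2 -4. ]
ledge s=-0.001 29.8 gap 0.006 F [3.8 2.6 4.8]
panel n=0.004 32.6 gap 0.0061 F [1.7 2.5 8.6]
open 32.9 gap 0.0299 F [ 0.4 -0.1  0.1]
clear 33.8 gap 0.0299 F [ 0.2 -0.2  0.2]
next 34.8 gap 0.0298 F [ 0.6 -0.5  0.3]
top 277 193 red 41
side 267 177 red 16
```

View pics/v3.png

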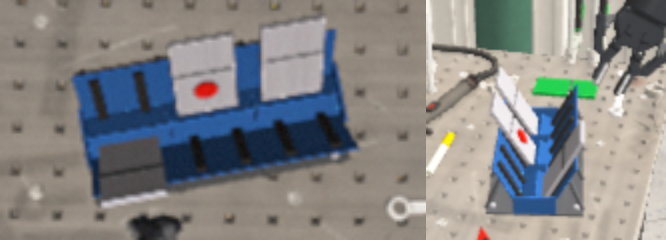

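The middle coupon has the red button, at about (205,90) in the left panel. I'll turn the left one, then move the middle one to the easel.

```bash
sed -i 's/def put(f,n0=-.006):/def put(f,n0=-.006,s0=.004):/; s/s=.008),.04)/s=s0),.06)/; s/s=.008-.001\*i/s=s0-.001*i/; s/range(11)/range(int(round(.005-n0,3)*1000))/' job.py
python3 - <<'E'
from job import *
pick(.1)
put(lambda **k:far(.1,**k),n0=-.004)
robot.move_to(*far(0,n=-.001,s=.07)); line(far(0,n=-.001),.12); say("at")
E
```

```text
at grip 36.4 gap 0.0497 F [ 0.2 -0.5  0.7]
gripped 36.9 gap 0.0059 F [-6.9 -3.1  9.2]
turned 40.5 gap 0.0059 F [-0.1 -1.1 -3.8]
ledge s=-0.001 43.5 gap 0.0065 F [1.4 1.7 0.8]
panel n=0.000 44.7 gap 0.0058 F [3.2 2.  7.4]
open 45.1 gap 0.0301 F [-0.5  0.2  0.6]
clear 45.9 gap 0.0302 F [ 0.1  0.2 -0.3]
at 47.1 gap 0.0297 F [-0.  -0.6 -0.1]
```

```bash
python3 - <<'E'
from job import *
robot.move_gripper(0); say("grip")
line(far(0,n=-.004,s=.02),.06); line(far(0,n=-.01,s=.14),.2)
line(easel(n=-.006,s=.12),.22); line(easel(n=-.006,s=.025),.15); say("hover")
a=robot.capture("side");w,_=wcam(robot)
t=robot.capture("top")
cv2.imwrite("pics/v4.png",np.hstack([cv2.resize(a["color"][140:290,180:330],(400,400),interpolation=cv2.INTER_CUBIC),cv2.resize(t["color"][130:250,130:250],(400,400),interpolation=cv2.INTER_CUBIC)]))
E
```

```text
grip 47.5 gap 0.0052 F [3.5 0.2 4.5]
hover 51.2 gap 0.0057 F [ 0.3  0.3 -4. ]
```

View pics/v4.png

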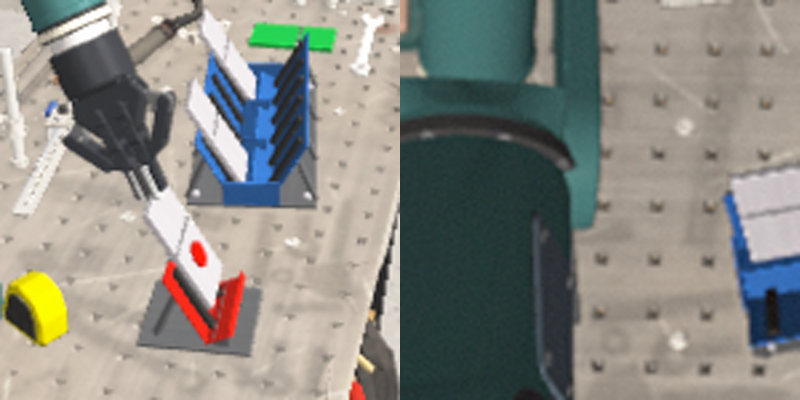

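The side view shows the coupon, button out at (198,255), centred over the easel ledge just in front of the red panel. Both good coupons are on the far rest. Lowering it now.

```bash
python3 - <<'E'
from job import *
put(easel,n0=-.006,s0=.006)
robot.move_to(*near(-.1,n=.02,s=.12)); robot.wait(.2); say("away")
a=robot.capture("side");t=robot.capture("top")
cv2.imwrite("pics/v5.png",np.hstack([cv2.resize(a["color"][140:290,180:330],(400,400),interpolation=cv2.INTER_CUBIC),cv2.resize(t["color"][150:250,140:240],(400,400),interpolation=cv2.INTER_CUBIC)]))
E
```

```text
ledge s=-0.001 54.2 gap 0.0056 F [ 4.8 -2.4  4.4]
panel n=0.002 56.4 gap 0.0059 F [ 1.3 -3.2 10.9]
open 56.8 gap 0.0304 F [ 0.7  0.2 -0.6]
clear 57.6 gap 0.0298 F [ 0.1  0.2 -0.9]
away 59.6 gap 0.03 F [ 0.2 -0.   0.3]
```

View pics/v5.png

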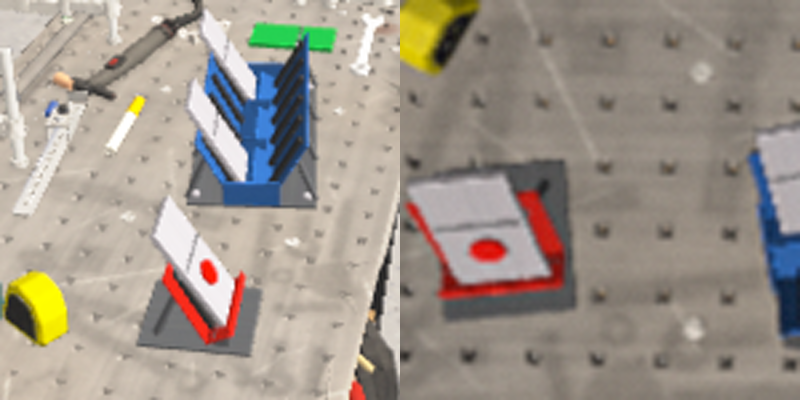

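The button coupon stands square on the easel ledge, about 3 mm off centre, with the button out. Both good coupons lean on the far rest.

```bash
python3 -c "
from workcell import robot
print(robot.finish_job(),robot.read_state()['time'])"
```

```text
the job is handed in; nothing more can be done
the job is handed in; nothing more can be done
```

The job is handed in, with no verdict shown to me: the button coupon (the middle one) stands on the easel with its button out, and the other two lean on the rack's far rest, backs to the robot, about 60 s into the 72 s allowed.

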